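Disinfect the microscope eyepieces in the UV box

TASK

Get the eyepieces of the class microscopes disinfected: take every bottle that was left in the chamber of the UV box out and stand it on the grey tray, and stand every eyepiece upright on the chamber floor. Only with everything in its place, push the sliding cover fully shut until its latch clicks, and only then press the green start button down. Leave the other things on the bench and in the tray where they are.

Things in the scene. Friction and masses are not known exactly. Their poses are not given: they have to be found in the camera images.
- uvbox: White low UV box, fixed. Origin at bench level under the centre of its chamber; x points the way the cover slides shut, z up. Chamber open on top: inside 150 (x) by 200 mm (y), floor at height 12 mm, rim at 62 mm, walls 8 mm. The 62 mm high deck where the cover parks, 216 mm wide, spans x = -83 to -248 mm; the button pod is on the +y side, the latch on the -y side.
- cover (a joint): Sliding amber see-through cover (guard), 166 x 208 x 6 mm, underside at height 66 mm. 0 = open, 0.165 m = fully shut at its stop; moves along the box's x; starts at 0 to 0.02. Friction about 1.5 N; some 18 mm before shut it meets the latch and needs about 6 N to push past, then stays shut. Anything in the chamber taller than its underside blocks it.
- cover_handle (a point): Centre of the top of the black handle bar that stands across the cover: 12 mm thick along the box's x, 90 mm long along y, 30 mm high, its top 102 mm above the bench. It moves with the cover; when shut it is at x = 30 mm in the box's frame.
- latch (a joint): Spring roller catch: a red pin with a steel roller, its top 69 mm above the bench, in a dark block on the box's -y side, at x = 35 to 65 mm, y = -108 to -136 mm in its frame. 0 = up; it is pressed down about 4.5 mm while the cover's steel striker passes over it and springs back to 0 with a click once the cover is shut.
- start (a joint): Green start push button, 28 mm diameter, on top of the grey pod. 0 = up, 0.006 m = fully down; fully down takes about 5 N, it springs back. Counts as pressed beyond 0.004 m.
- start_top (a point): Centre of the top face of the green start button, pressed straight down. Its grey pod, 60 x 44 mm, 40 mm high without the button, stands against the box's +y side at x = -50 mm, y = 108 to 152 mm in the box's frame.
- mat: Thin blue mat, 180 x 180 mm, 1 mm high, on which the eyepieces start; it may be left or right of the UV box. Origin at its centre.
- tray: Grey open tray for the bottles, fixed, 240 mm (its x) by 130 mm (its y), 22 mm high, walls and floor 5 mm thick; left or right of the UV box. Origin under its centre. A stain jar already stands near its +x end.
- eyepiece0: Microscope eyepiece: black barrel 34 mm in diameter on a grey foot ring 44 mm in diameter and 8 mm high, 44 mm high in all, about 90 g; origin at the centre of its underside, z up when it stands with its lens up. May be absent (None).
- eyepiece1: Microscope eyepiece: black barrel 34 mm in diameter on a grey foot ring 44 mm in diameter and 8 mm high, 44 mm high in all, about 90 g; origin at the centre of its underside, z up when it stands with its lens up. May be absent (None).
- eyepiece2: Microscope eyepiece: black barrel 34 mm in diameter on a grey foot ring 44 mm in diameter and 8 mm high, 44 mm high in all, about 90 g; origin at the centre of its underside, z up when it stands with its lens up. May be absent (None).
- eyepiece3: Microscope eyepiece: black barrel 34 mm in diameter on a grey foot ring 44 mm in diameter and 8 mm high, 44 mm high in all, about 90 g; origin at the centre of its underside, z up when it stands with its lens up. May be absent (None).
- bottle0: Bottle, amber with black cap, 34 mm in diameter, 98 mm high, about 110 g, left standing in the chamber; origin at the centre of its underside, z up. May be absent (None).
- bottle1: Bottle, white with red cap, 34 mm in diameter, 98 mm high, about 110 g, left standing in the chamber; origin at the centre of its underside, z up. May be absent (None).
- bottle2: Bottle, green with white cap, 34 mm in diameter, 98 mm high, about 110 g, left standing in the chamber; origin at the centre of its underside, z up. May be absent (None).
- stain_jar: Bystander: small jar with blue cap, 40 mm diameter, 50 mm high, standing in the tray; to be left where it is. Origin at the centre of its underside.
- petri_dish: Bystander: glass dish, 90 mm diameter, 16 mm high; to be left where it is. Origin at the centre of its underside.
- slide_box: Bystander: orange slide box, 90 x 60 x 32 mm; to be left where it is. Origin at the centre of its underside.
- beaker: Bystander: glass beaker, 66 mm diameter, 85 mm high; to be left where it is. Origin at the centre of its underside.
- lens_brush: Bystander: lens brush lying on the bench; to be left where it is. Origin at the centre of its underside.
- objective_can: Bystander: brass objective canister, 38 mm diameter, 50 mm high; to be left where it is. Origin at the centre of its underside.
Not all that is in view belongs to the job. Leave any red look-alike of the eyepiece0 alone.

How it is judged:
By the outcome, as a careful person would: the job done as asked, in the order asked, and still so for the second after the job is handed in, with the robot touching nothing.
Of eyepiece0, eyepiece1, eyepiece2, eyepiece3 only 3 to 4 are there at a start; the rules pass over those that are not, and their reading is None.
Of bottle0, bottle1, bottle2 only 2 to 3 are there at a start; the rules pass over those that are not, and their reading is None.
At some moment in a run one of eyepiece0, eyepiece1, eyepiece2, eyepiece3 may be knocked a few centimetres aside while the robot is not near it.
It also fails if it takes over 210 s, if anything falls off the work surface, if the arm or the gripper's body presses on something with over 40 N, if the wrist force passes 120 N, or if a joint passes its speed limit or range.

ROBOT

A 7-joint arm with a two-finger parallel gripper is mounted at the origin on the work surface. World frame = base frame: x ahead of the robot, y to its left, z up, the work surface at z = 0. Lengths are in m, angles in rad, forces in N, time in s.
With the tool pointing down it reaches from about 0.35 to 0.9 m from the base axis. Payload 8.1 kg.
Tool frame: the origin (TCP) lies at the very end of the fingers, on their centre line; the grasp point (between the pads) lies 19 mm behind it; z points along the fingers, y is the line along which they close (so a half turn about z gives the same grasp; the last joint's range is limited). The gripper opens to 92 mm and grips with 3 to 60 N. Pads are 19 mm wide; open, the fingers measure 130 mm over their backs; the gripper's body (75 mm by 190 mm) begins 47 mm behind the grasp point.
Start: joints at [1.154, 0.434, 0.025, 1.573, -0.012, 1.134, -0.075], TCP at [0.193, -0.595, 0.227] pointing down, gripper open.
Joint ranges: [-2.62, 2.62], [-0.44, 2.09], [-1.27, 1.32], [0.08, 2.57], [-1.32, 4.46], [0.12, 2], [-2.74, 2.74]. Speed limits (rad/s): [2.22, 2.22, 3.01, 3.01, 3.14, 3.14, 3.14].

INTERFACE

Orientations are given as a rotation vector (axis times angle).
In Python, from cell import arm gives the robot as it stands.
- The arm moves only by the tool jog_arm, never from a script. Its argument "rows" is a list of rows, each a list of 3 entries, a list of its own where there are three numbers: the shift along the world's x, y, z in cm, then the turn, a rotation vector about the world's x, y, z in degrees, then the opening, from 0 (shut) to 1 (fully open). A call has 1 to 8 rows; each row is the pose to reach, as a shift and turn from the pose commanded when the call began; what a row does not reach only later rows make up. A row lasts 1/8 s, in which the tool goes at most 62.5 mm and 10.7 degrees, less where a joint would pass 70% of its speed; a pose out of reach is approached as far as the arm can. A call with a gripper value outside its range is refused whole. The fingers move at their own pace and stop on an object; "newtons" is the grip in N (left out, the last holds). Time passes only in rows, so rows that repeat a pose let the fingers close. It gives the time, the measured TCP pose, the force, the opening and the grip force at its end, in the units of the state.
- arm.observe(): the state, without advancing time (a new reading comes with each control period).
- arm.get_image(name): name is "side" or "top" or "wrist"; returns a dict with "img" (384x512x3 uint8, red, green, blue), "depth" (384x512 float32, m along the optical axis (not along the pixel's ray), 0 where there is no reading), "fx", "fy", "cx", "cy" (pixels), "rvec" (rotation vector, rad) and "tvec" (3), from world to camera coordinates, as OpenCV has them; the wrist camera has in their place "mount" (4x4, takes a point from camera to tool coordinates, whose origin is the TCP and whose axes are the flange's). Camera axes: x right, y down, z forward; pixel columns grow to the right and rows downward; lengths in m; the calibration is good to about 2 mm. A picture is of the moment at which its call begins: read the wrist's pose just before it.
- arm.sign_off(): hands the job in; it is judged then, once.
The state is a dict: "clock": time; "joints": joint angles; "dq": joint speeds; "joint_efforts": joint torques, N m; "position": TCP position; "ee_rot": TCP orientation; "force": force on the tool from outside, world axes, zero at the start; "ft_torque": the same for the moment, N m; "width": opening from 0.0 (shut) to 1.0 (fully open); "gripper_force": force on a finger pad.
Only numpy, scipy, OpenCV 4.12 (cv2) and the standard library are available. Lean on these libraries where they do the work, as an engineer would, in place of code of your own. Each camera call takes 0.05 s, during which the arm holds its last target. There are 200 camera calls.

## Working session

There is one attempt and no reset: what is moved stays moved. The work goes in short steps, Python scripts to look and compute and a tool call to move; the robot and the scene stay as the last step left them, time stands still between calls to the robot, and variables do not carry over. Pictures are saved under pics/ and viewed, at most 14 in all, crops included, and the job is handed in when it is done.

Besides the shell and the picture viewer there is one more tool, called after "Request:" as name(argument=value, ...) on one line, values as JSON. jog_arm: Moves the arm, as the interface text tells. Its arguments: {"type":"object","properties":{"rows":{"type":"array","items":{"type":"array"}},"newtons":{"type":"number"}},"required":["rows"]}

```bash
ls; mkdir -p pics
python3 - <<'E'
from cell import arm
import cv2,numpy as np,pickle
s=arm.observe();print(s)
for n in("top","side"):
    d=arm.get_image(n);pickle.dump(d,open(f"{n}0.pkl","wb"))
    cv2.imwrite(f"pics/{n}0.png",cv2.resize(d["img"][:,:,::-1],(800,600)))
    print(n,d["fx"],d["cx"],d["cy"],d["rvec"],d["tvec"])
E
```

```text
pics
{'clock': 0.0, 'joints': array([ 1.15440601,  0.43523333,  0.02496534,  1.57407896, -0.01158001,
        1.13398775, -0.07510854]), 'dq': array([-0.00130887, -0.00042496,  0.00205909, -0.0001153 , -0.00150223,
        0.00047256,  0.00116859]), 'joint_efforts': array([ 1.03710521e-03, -6.67850518e+01,  9.85643081e-01, -3.14460683e+01,
       -6.03769999e-02,  4.26385424e-02,  1.36416920e-04]), 'position': array([ 0.19270639, -0.5940247 ,  0.22594547]), 'ee_rot': array([-3.10152770e+00, -4.90547479e-01,  6.25061020e-04]), 'force': array([0.36247628, 0.10154518, 0.35486081]), 'ft_torque': array([-0.00925748, -0.01917739,  0.03763899]), 'gripper_force': 0.0, 'width': 1.0004223498931353}
top 379.5759737439122 257.35272945488384 193.0227544697414 [ 2.08822659 -2.13394381  0.18782549] [0.03319642 0.58749158 1.08798377]
side 364.24443332712167 255.42485506765496 192.857054860178 [ 0.77437324 -2.5508015   1.13735577] [0.49033285 0.30010179 0.92168861]
```

View pics/top0.png

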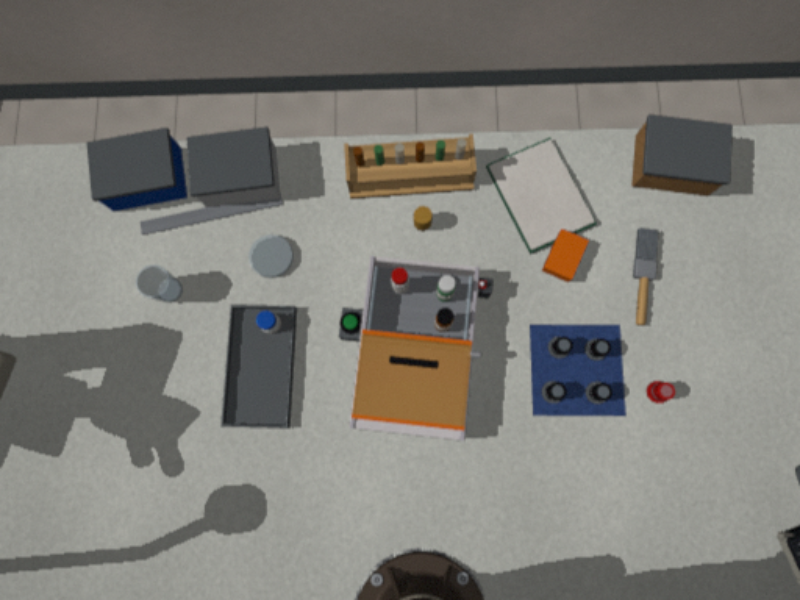

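View pics/side0.png

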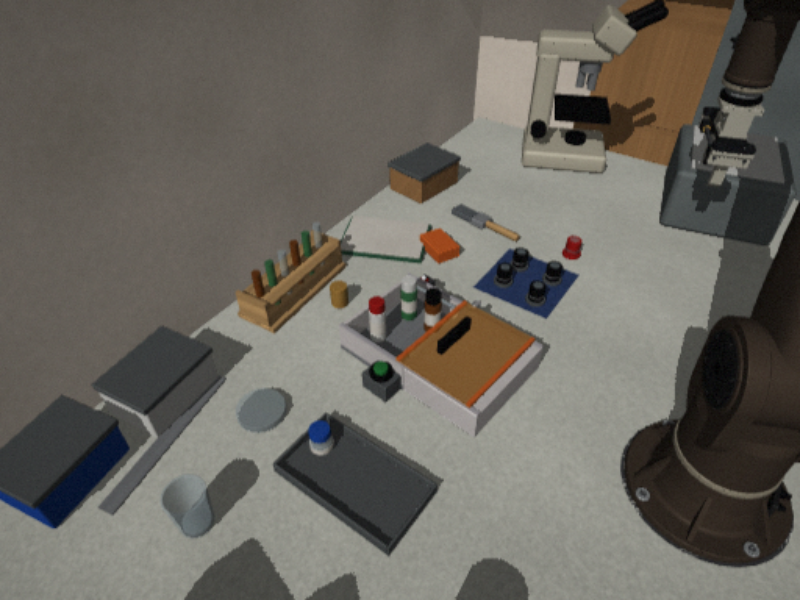

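The top view shows bottles at (400,278) white with red cap, (446,287) green with white cap and (445,318) amber with black cap. Four black eyepieces stand on the mat at (562,346), (599,348), (555,391) and (600,392). Possible mix-ups are the red look-alike at (660,391), the brass can at (423,218) and the blue-capped stain jar at (267,321); none of these is to be moved.

```bash
cat > h.py <<'E'
import numpy as np,cv2
from scipy.spatial.transform import Rotation as R
def cloud(d,st=None):
    z=d["depth"].astype(float);v,u=np.indices(z.shape)
    p=np.stack([(u-d["cx"])/d["fx"]*z,(v-d["cy"])/d["fy"]*z,z],-1)
    if "mount" in d:
        M=d["mount"];p=p@M[:3,:3].T+M[:3,3]
        p=p@R.from_rotvec(st["ee_rot"]).as_matrix().T+st["position"]
    else: p=(p-np.ravel(d["tvec"]))@R.from_rotvec(np.ravel(d["rvec"])).as_matrix()
    p[z==0]=np.nan
    return p
def blobs(P,lo,hi,box,minpix=6):
    x0,x1,y0,y1=box
    m=((P[...,2]>lo)&(P[...,2]<hi)&(P[...,0]>x0)&(P[...,0]<x1)&(P[...,1]>y0)&(P[...,1]<y1)).astype(np.uint8)
    n,L,st,c=cv2.connectedComponentsWithStats(m)
    out=[]
    for i in range(1,n):
        if st[i,4]>=minpix:
            q=P[L==i];out.append((c[i].round(),st[i,4],((q.min(0)+q.max(0))/2).round(4),np.ptp(q,0).round(3)))
    return out
E
python3 - <<'E'
from h import *
import pickle
d=pickle.load(open("top0.pkl","rb"));P=cloud(d);s=.64
for n,(u,v) in dict(red=(400,276),grn=(446,283),amb=(445,315),e0=(562,346),e1=(599,348),e2=(555,391),e3=(600,392),lookalike=(660,391),btn=(350,322),hnd=(413,362),hL=(391,358),hR=(437,364),jar=(266,319),deckL=(365,428),deckR=(460,432),latch=(484,286),wallTL=(372,262),wallTR=(476,270),coverBL=(357,417),coverBR=(468,426),coverTL=(362,335),coverTR=(470,343),trTL=(232,308),trTR=(295,308),trBL=(224,424),trBR=(291,425),matTL=(532,327),matTR=(618,327),matBL=(535,413),matBR=(622,412),floor=(430,300),bench=(500,420)).items():
    print(n,P[round(v*s),round(u*s)].round(3))
for b in blobs(P,.090,.13,(.4,.8,-.2,.2)): print("tall",b)
for b in blobs(P,.035,.06,(.3,.7,-.5,-.2)): print("eye",b)
E
```

```text
red [0.626 0.023 0.108]
grn [ 0.611 -0.061  0.111]
amb [ 0.55  -0.059  0.111]
e0 [ 0.499 -0.286  0.041]
e1 [ 0.491 -0.353  0.044]
e2 [ 0.412 -0.264  0.046]
e3 [ 0.408 -0.35   0.041]
lookalike [ 0.409 -0.461  0.043]
btn [0.55  0.121 0.062]
hnd [0.466 0.003 0.102]
hL [0.476 0.043 0.101]
hR [ 0.463 -0.042  0.099]
jar [0.56  0.284 0.06 ]
deckL [0.35  0.093 0.063]
deckR [ 0.341 -0.08   0.062]
latch [ 0.616 -0.14   0.056]
wallTL [0.665 0.078 0.066]
wallTR [ 0.645 -0.125  0.066]
coverBL [0.371 0.109 0.073]
coverBR [ 0.349 -0.103  0.001]
coverTL [0.524 0.096 0.07 ]
coverTR [ 0.502 -0.106  0.071]
trTL [0.591 0.364 0.019]
trTR [0.59  0.237 0.01 ]
trBL [0.364 0.371 0.019]
trBR [ 0.358  0.245 -0.002]
matTL [ 0.542 -0.237  0.   ]
matTR [ 0.538 -0.411 -0.   ]
matBL [ 0.373 -0.232  0.002]
matBR [ 0.37  -0.402 -0.001]
floor [ 0.599 -0.034  0.012]
bench [ 0.359 -0.164  0.003]
tall (array([255., 177.]), np.int32(99), array([0.6263, 0.0244, 0.1026]), array([0.029, 0.027, 0.024]))
tall (array([286., 182.]), np.int32(98), array([ 0.6095, -0.0639,  0.1027]), array([0.029, 0.029, 0.025]))
tall (array([285., 202.]), np.int32(96), array([ 0.5496, -0.0588,  0.102 ]), array([0.031, 0.029, 0.023]))
tall (array([265., 232.]), np.int32(144), array([0.4675, 0.0017, 0.0981]), array([0.021, 0.088, 0.016]))
eye (array([360., 221.]), np.int32(106), array([ 0.4984, -0.2868,  0.0428]), array([0.031, 0.034, 0.014]))
eye (array([385., 222.]), np.int32(107), array([ 0.4926, -0.3587,  0.0421]), array([0.032, 0.033, 0.011]))
eye (array([356., 250.]), np.int32(110), array([ 0.4111, -0.2686,  0.0439]), array([0.032, 0.034, 0.014]))
eye (array([425., 250.]), np.int32(113), array([ 0.407 , -0.4715,  0.0429]), array([0.032, 0.032, 0.012]))
eye (array([385., 251.]), np.int32(111), array([ 0.4081, -0.3536,  0.0439]), array([0.03 , 0.033, 0.016]))
```

Run:
```python
from h import *
import pickle
d=pickle.load(open("top0.pkl","rb"));P=cloud(d).reshape(-1,3)
def fit(o,a,lo,hi,bx,by,it=5):
    for _ in range(it):
        c,s=np.cos(a),np.sin(a);M=np.array([[c,-s],[s,c]])
        q=(P[:,:2]-o)@M
        k=(P[:,2]>lo)&(P[:,2]<hi)&(q[:,0]>bx[0])&(q[:,0]<bx[1])&(abs(q[:,1])<by)
        (cx,cy),wh,ang=cv2.minAreaRect(P[k,:2].astype(np.float32)*1000)
        a2=np.deg2rad(ang); a2=(a2+np.pi/4)%(np.pi/2)-np.pi/4
        a=a2;cen=np.array([cx,cy])/1000;c,s=np.cos(a),np.sin(a)
        o=cen-np.array([c,s])*(bx[0]+bx[1])/2
    return o.round(4),np.rad2deg(a).round(2),np.round(wh,1)
print("box",fit(np.array([.59,-.012]),-.105,.055,.078,(-.256,.091),.114))
print("tray",fit(np.array([.476,.304]),-.03,.014,.03,(-.125,.125),.07))
```

```text
box (array([ 0.5837, -0.0139]), np.float64(-7.58), array([226.9, 331.7]))
tray (array([0.475 , 0.3061]), np.float64(-2.72), array([132. , 239.9]))
```

Request:
jog_arm(rows=[[[3.5,5,3],[0,0,-4],1],[[7,10,6],[0,0,-8],1],[[10.5,15,8],[0,0,-12],1],[[14,20.5,10],[0,0,-16],1],[[17.5,26,10],[0,0,-20],1],[[21,31,10],[0,0,-24],1],[[24.5,36,10],[0,0,-24],1],[[28,41,10],[0,0,-24],1]])

```text
clock: 1.1
position: [0.4644, -0.1958, 0.3267]
ee_rot: [3.137, -0.166, -0.0]
force: [1.4, -0.7, -0.1]
width: 1.001
gripper_force: 0.0
```

Request:
jog_arm(rows=[[[4,4,0],[0,0,0],1],[[7,9,0],[0,0,0],1],[[10,14,0],[0,0,0],1],[[11,18,0],[0,0,0],1],[[11,18,0],[0,0,0],1],[[11,18,0],[0,0,0],1]])

```text
clock: 1.85
position: [0.5735, -0.0183, 0.3263]
ee_rot: [3.136, -0.166, -0.001]
force: [-0.0, -0.0, 0.3]
width: 1.006
gripper_force: 0.0
```

Run:
```python
from h import *
from cell import arm
import pickle
s=arm.observe();d=arm.get_image("wrist");pickle.dump((s,d),open("w0.pkl","wb"))
print(s["position"],s["ee_rot"],d["mount"].round(3))
P=cloud(d,s)
cv2.imwrite("pics/w0.png",d["img"][:,:,::-1])
for b in blobs(P,.100,.13,(.4,.8,-.2,.2),40): print("tall",b)
for b in blobs(P,.085,.13,(.4,.52,-.2,.2),40): print("hnd",b)
```

```text
[ 0.57350205 -0.01831216  0.32631196] [ 3.13641651e+00 -1.65689728e-01 -1.42336476e-03] [[ 0.001 -0.953 -0.303  0.084]
 [ 1.     0.001  0.     0.001]
 [ 0.    -0.303  0.953 -0.159]
 [ 0.     0.     0.     1.   ]]
tall (array([219., 131.]), np.int32(421), array([0.6315, 0.0228, 0.108 ]), array([0.03, 0.03, 0.01]))
tall (array([284., 137.]), np.int32(413), array([ 0.6148, -0.0642,  0.1067]), array([0.03 , 0.03 , 0.013]))
tall (array([283., 180.]), np.int32(377), array([ 0.5542, -0.0591,  0.1069]), array([0.03 , 0.03 , 0.013]))
tall (array([249., 235.]), np.int32(415), array([4.719e-01, 4.000e-04, 1.025e-01]), array([0.021, 0.088, 0.005]))
hnd (array([249., 233.]), np.int32(646), array([ 4.721e-01, -1.000e-04,  9.500e-02]), array([0.022, 0.089, 0.02 ]))
```

View pics/w0.png

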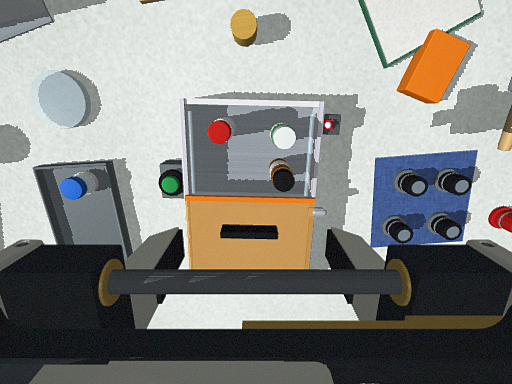

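The wrist view shows red cap (219,131), white cap (284,137) and black cap (283,180) in the open chamber, with the handle at (249,233). Their tops are at 0.11 m, as expected for bottles standing on the floor. I'm taking the amber bottle first.

Request:
jog_arm(rows=[[[-1,-2,-6],[0,0,0],0.58],[[-2,-4.1,-12],[0,0,0],0.58],[[-2,-4.1,-15],[0,0,0],0.58],[[-2,-4.1,-19],[0,0,0],0.58],[[-2,-4.1,-23],[0,0,0],0.58],[[-2,-4.1,-27],[0,0,0],0.58],[[-2,-4.1,-27],[0,0,0],0.58],[[-2,-4.1,-27],[0,0,0],0.58]], newtons=20)

```text
clock: 2.9
position: [0.5545, -0.0593, 0.0581]
ee_rot: [3.137, -0.167, 0.002]
force: [0.0, -0.3, 0.7]
width: 0.581
gripper_force: 0.0
```

Request:
jog_arm(rows=[[[0,0,0],[0,0,0],0.2],[[0,0,0],[0,0,0],0.2],[[0,0,0],[0,0,0],0.2],[[0,0,0],[0,0,0],0.2],[[0,0,2],[0,0,0],0.2],[[0,0,6],[0,0,0],0.2],[[0,0,11],[0,0,0],0.2],[[0,0,14],[0,0,0],0.2]])

```text
clock: 3.9
position: [0.5544, -0.0584, 0.1993]
ee_rot: [-3.137, 0.165, -0.004]
force: [0.4, -0.4, -0.8]
width: 0.363
gripper_force: 20.0
```

Request:
jog_arm(rows=[[[-0.8,6,0],[0,0,0],0.2],[[-1.6,12,0],[0,0,0],0.2],[[-2.5,18,0],[0,0,0],0.2],[[-3.5,24,0],[0,0,0],0.2],[[-4.3,30,0],[0,0,0],0.2],[[-5,36.4,0],[0,0,0],0.2],[[-5,36.4,-2],[0,0,0],0.2],[[-5,36.4,-5],[0,0,0],0.2]])

```text
clock: 4.9
position: [0.5036, 0.3072, 0.1468]
ee_rot: [-3.136, 0.161, -0.002]
force: [0.6, -0.5, -1.6]
width: 0.371
gripper_force: 20.0
```

Request:
jog_arm(rows=[[[0,0,-4],[0,0,0],0.2],[[0,0,-7],[0,0,0],0.2],[[0,0,-9],[0,0,0],0.2],[[0,0,-9.6],[0,0,0],0.2],[[0,0,-9.6],[0,0,0],0.2],[[0,0,-9.6],[0,0,0],0.2]])

```text
clock: 5.65
position: [0.5041, 0.3057, 0.0513]
ee_rot: [-3.137, 0.165, -0.001]
force: [0.2, 0.4, -1.2]
width: 0.367
gripper_force: 20.0
```

Request:
jog_arm(rows=[[[0,0,-0.1],[0,0,0],0.2],[[0,0,-0.1],[0,0,0],0.6],[[0,0,-0.1],[0,0,0],0.6],[[0,0,-0.1],[0,0,0],0.6],[[0,0,3],[0,0,0],0.6],[[0,0,8],[0,0,0],0.6],[[0,0,14],[0,0,0],0.6],[[0,-3,14],[0,0,0],0.6]])

```text
clock: 6.65
position: [0.5055, 0.2796, 0.1959]
ee_rot: [-3.131, 0.159, -0.011]
force: [-0.1, -0.4, 0.1]
width: 0.599
gripper_force: 0.0
```

Request:
jog_arm(rows=[[[2,-5.5,0],[0,0,0],0.58],[[4,-11,0],[0,0,0],0.58],[[6,-17,0],[0,0,0],0.58],[[8,-23,0],[0,0,0],0.58],[[10,-28.5,0],[0,0,0],0.58],[[10.9,-34,0],[0,0,0],0.58],[[10.9,-34,-2],[0,0,0],0.58],[[10.9,-34,-2],[0,0,0],0.58]])

```text
clock: 7.65
position: [0.6116, -0.0649, 0.1693]
ee_rot: [-3.137, 0.167, 0.005]
force: [0.3, 0.3, -0.4]
width: 0.58
gripper_force: 0.0
```

Request:
jog_arm(rows=[[[0.2,0.1,-4],[0,0,0],0.58],[[0.2,0.1,-8],[0,0,0],0.58],[[0.2,0.1,-11.3],[0,0,0],0.58],[[0.2,0.1,-11.3],[0,0,0],0.58],[[0.2,0.1,-11.3],[0,0,0],0.2],[[0.2,0.1,-11.3],[0,0,0],0.2],[[0.2,0.1,-11.3],[0,0,0],0.2],[[0.2,0.1,-11.3],[0,0,0],0.2]])

```text
clock: 8.65
position: [0.6159, -0.0634, 0.0594]
ee_rot: [-3.137, 0.165, -0.004]
force: [-0.6, 0.2, 7.5]
width: 0.364
gripper_force: 20.0
```

Request:
jog_arm(rows=[[[0,0,3],[0,0,0],0.2],[[0,0,8],[0,0,0],0.2],[[0,0,14],[0,0,0],0.2],[[0,0,14],[0,0,0],0.2]])

```text
clock: 9.15
position: [0.6179, -0.0634, 0.2036]
ee_rot: [-3.137, 0.165, -0.016]
force: [0.2, 0.5, -1.4]
width: 0.366
gripper_force: 20.0
```

Request:
jog_arm(rows=[[[-2.5,5.5,0],[0,0,0],0.2],[[-5,11,0],[0,0,0],0.2],[[-7.5,16.5,0],[0,0,0],0.2],[[-10,22,0],[0,0,0],0.2],[[-12.5,27.5,0],[0,0,0],0.2],[[-15,33,0],[0,0,0],0.2],[[-16.8,36.9,0],[0,0,0],0.2],[[-16.8,36.9,-5],[0,0,0],0.2]])

```text
clock: 10.15
position: [0.4462, 0.3116, 0.15]
ee_rot: [-3.131, 0.155, -0.007]
force: [0.9, -1.6, -3.3]
width: 0.369
gripper_force: 20.0
```

Request:
jog_arm(rows=[[[0,0,-4],[0,0,0],0.2],[[0,0,-7],[0,0,0],0.2],[[0,0,-8.5],[0,0,0],0.2],[[0,0,-9.3],[0,0,0],0.2],[[0,0,-9.6],[0,0,0],0.2],[[0,0,-9.6],[0,0,0],0.2]])

```text
clock: 10.9
position: [0.4474, 0.3059, 0.0526]
ee_rot: [-3.136, 0.165, -0.002]
force: [-0.1, 0.0, -1.0]
width: 0.366
gripper_force: 20.0
```

Request:
jog_arm(rows=[[[0,0,-0.15],[0,0,0],0.2],[[0,0,-0.15],[0,0,0],0.2]])

```text
clock: 11.15
position: [0.4476, 0.306, 0.0522]
ee_rot: [-3.136, 0.165, -0.004]
force: [-2.9, -2.8, 15.5]
width: 0.366
gripper_force: 20.0
```

Contact with the tray floor. I'm releasing it, then fetching the red-capped bottle at (0.630, 0.023).

Request:
jog_arm(rows=[[[0,0,0.1],[0,0,0],0.2],[[0,0,0.1],[0,0,0],0.6],[[0,0,0.1],[0,0,0],0.6],[[0,0,0.1],[0,0,0],0.6],[[0,0,3],[0,0,0],0.6],[[0,0,8],[0,0,0],0.6],[[0,0,14],[0,0,0],0.6],[[3,-4,14],[0,0,0],0.6]])

```text
clock: 12.15
position: [0.4771, 0.2709, 0.1954]
ee_rot: [-3.13, 0.153, -0.01]
force: [1.2, -0.4, -0.5]
width: 0.597
gripper_force: 0.0
```

Request:
jog_arm(rows=[[[3.5,-5,0],[0,0,0],0.58],[[7,-10,0],[0,0,0],0.58],[[10,-15,0],[0,0,0],0.58],[[13,-20,0],[0,0,0],0.58],[[15.3,-24.3,0],[0,0,0],0.58],[[15.3,-24.3,-2],[0,0,0],0.58],[[15.3,-24.3,-3],[0,0,0],0.58],[[15.3,-24.3,-3],[0,0,0],0.58]])

```text
clock: 13.15
position: [0.6289, 0.0234, 0.1594]
ee_rot: [-3.137, 0.163, 0.003]
force: [0.1, -0.7, 0.2]
width: 0.58
gripper_force: 0.0
```

Request:
jog_arm(rows=[[[0.15,0,-4],[0,0,0],0.58],[[0.15,0,-8],[0,0,0],0.58],[[0.15,0,-10.1],[0,0,0],0.58],[[0.15,0,-10.1],[0,0,0],0.58],[[0.15,0,-10.1],[0,0,0],0.2],[[0.15,0,-10.1],[0,0,0],0.2],[[0.15,0,-10.1],[0,0,0],0.2],[[0.15,0,-10.1],[0,0,0],0.2]])

```text
clock: 14.15
position: [0.6322, 0.0227, 0.0606]
ee_rot: [-3.137, 0.165, -0.003]
force: [1.2, 0.8, 7.8]
width: 0.367
gripper_force: 20.0
```

Request:
jog_arm(rows=[[[0,0,3],[0,0,0],0.2],[[0,0,8],[0,0,0],0.2],[[0,0,14],[0,0,0],0.2],[[0,0,14],[0,0,0],0.2]])

```text
clock: 14.65
position: [0.6342, 0.0231, 0.2049]
ee_rot: [-3.136, 0.165, -0.015]
force: [0.1, 0.8, -1.4]
width: 0.369
gripper_force: 20.0
```

Request:
jog_arm(rows=[[[-4,4.5,0],[0,0,0],0.2],[[-8,9,0],[0,0,0],0.2],[[-12,13.5,0],[0,0,0],0.2],[[-16,18,0],[0,0,0],0.2],[[-20,22.5,0],[0,0,0],0.2],[[-23.7,27.5,0],[0,0,0],0.2],[[-23.7,28.2,0],[0,0,0],0.2],[[-23.7,28.2,-5],[0,0,0],0.2]])

```text
clock: 15.65
position: [0.3961, 0.307, 0.151]
ee_rot: [-3.133, 0.162, -0.009]
force: [0.8, -0.7, -1.9]
width: 0.369
gripper_force: 20.0
```

Request:
jog_arm(rows=[[[0,0,-4],[0,0,0],0.2],[[0,0,-7],[0,0,0],0.2],[[0,0,-8.5],[0,0,0],0.2],[[0,0,-9.3],[0,0,0],0.2],[[0,0,-9.6],[0,0,0],0.2],[[0,0,-9.7],[0,0,0],0.2],[[0,0,-9.7],[0,0,0],0.2]])

```text
clock: 16.52
position: [0.3947, 0.3046, 0.0535]
ee_rot: [-3.137, 0.165, -0.002]
force: [-1.2, -1.6, 5.8]
width: 0.365
gripper_force: 20.0
```

Request:
jog_arm(rows=[[[0,0,0],[0,0,0],0.6],[[0,0,0],[0,0,0],0.6],[[0,0,0],[0,0,0],0.6],[[0,0,4],[0,0,0],0.6],[[0,0,10],[0,0,0],0.6],[[0,0,16],[0,0,0],0.6],[[0,-4,20],[0,0,0],0.6],[[0,-9,23],[0,0,0],0.6]])

```text
clock: 17.52
position: [0.3944, 0.2145, 0.2842]
ee_rot: [-3.136, 0.162, -0.003]
force: [1.3, -1.0, -0.1]
width: 0.602
gripper_force: 0.0
```

Request:
jog_arm(rows=[[[1,-6,1],[0,0,0],0.6],[[2,-12,1],[0,0,0],0.6],[[3,-18,1],[0,0,0],0.6],[[4,-24,1],[0,0,0],0.6],[[5,-30,1],[0,0,0],0.6],[[5,-36,1],[0,0,0],0.6],[[5,-42,1],[0,0,0],0.6],[[5,-48,1],[0,0,0],0.6]])

```text
clock: 18.52
position: [0.444, -0.2673, 0.2924]
ee_rot: [3.137, -0.164, 0.001]
force: [0.3, 0.3, -0.5]
width: 0.598
gripper_force: 0.0
```

Request:
jog_arm(rows=[[[0,-4,0],[0,0,0],0.6],[[0,-4,0],[0,0,0],0.6],[[0,-4,0],[0,0,0],0.6]])

```text
clock: 18.9
position: [0.4444, -0.3046, 0.292]
ee_rot: [-3.136, 0.164, 0.001]
force: [0.8, 0.9, -0.4]
width: 0.597
gripper_force: 0.0
```

Run:
```python
from h import *
from cell import arm
import pickle
s=arm.observe();d=arm.get_image("wrist");t=arm.get_image("top");pickle.dump((s,d,t),open("w1.pkl","wb"))
print(s["position"],s["ee_rot"])
P=cloud(d,s)
im=np.hstack([d["img"],t["img"][130:290,60:420].repeat(2,0)[:384][:, :288] if 0 else t["img"]])[:,:,::-1]
cv2.imwrite("pics/w1.png",cv2.resize(im,(800,300)))
for b in blobs(P,.038,.06,(.3,.6,-.55,-.2),40): print("eye",b)
T=cloud(t)
for b in blobs(T,.038,.06,(.3,.6,-.55,-.2)): print("eye top",b)
for b in blobs(T,.085,.12,(.3,.8,-.2,.4)): print("tall",b)
# box fit from w0
s0,d0=pickle.load(open("w0.pkl","rb"));Q=cloud(d0,s0).reshape(-1,3)
a=np.deg2rad(-6);M=np.array([[np.cos(a),-np.sin(a)],[np.sin(a),np.cos(a)]])
q=Q.copy();q[:,:2]=(Q[:,:2]-[.586,-.014])@M
k=(q[:,2]>.055)&(q[:,2]<.068)
def edge(sel,ax): v=q[k&sel,ax];return len(v),np.percentile(v,[1,5,50,95,99]).round(4)
for x0,x1 in((-.05,-.02),(.0,.03),(.07,.072)):
    print("y+",edge((q[:,1]>.085)&(q[:,1]<.12)&(q[:,0]>x0)&(q[:,0]<x1),1),"y-",edge((q[:,1]<-.085)&(q[:,1]>-.12)&(q[:,0]>x0)&(q[:,0]<x1),1))
for y0,y1 in((-.08,-.04),(-.02,.02),(.04,.08)):
    print("x+",edge((q[:,0]>.06)&(q[:,0]<.10)&(q[:,1]>y0)&(q[:,1]<y1),0))
```

```text
[ 0.4443957  -0.3046343   0.29199216] [-3.13649584e+00  1.64197597e-01  5.28623500e-04]
eye (array([288., 127.]), np.int32(434), array([ 0.4968, -0.3606,  0.0428]), array([0.033, 0.033, 0.01 ]))
eye (array([239., 128.]), np.int32(424), array([ 0.5024, -0.2881,  0.044 ]), array([0.032, 0.034, 0.008]))
eye (array([365., 176.]), np.int32(398), array([ 0.4115, -0.4735,  0.0433]), array([0.033, 0.033, 0.01 ]))
eye (array([289., 183.]), np.int32(375), array([ 0.4125, -0.3553,  0.0428]), array([0.033, 0.032, 0.009]))
eye (array([234., 186.]), np.int32(369), array([ 0.415 , -0.2701,  0.0429]), array([0.033, 0.033, 0.01 ]))
eye top (array([360., 221.]), np.int32(102), array([ 0.4982, -0.2866,  0.044 ]), array([0.031, 0.035, 0.011]))
eye top (array([356., 250.]), np.int32(108), array([ 0.4111, -0.269 ,  0.0448]), array([0.032, 0.034, 0.013]))
eye top (array([385., 251.]), np.int32(110), array([ 0.4079, -0.3541,  0.0449]), array([0.03 , 0.032, 0.012]))
eye top (array([426., 251.]), np.int32(94), array([ 0.4041, -0.4715,  0.0438]), array([0.026, 0.033, 0.01 ]))
tall (array([159., 223.]), np.int3
[... 220 characters left out ...]
ray([0.4418, 0.3052, 0.0965]), array([0.029, 0.029, 0.023]))
tall (array([158., 261.]), np.int32(111), array([0.3911, 0.3024, 0.0965]), array([0.028, 0.03 , 0.022]))
y+ (213, array([0.0893, 0.0903, 0.1001, 0.1184, 0.1196])) y- (177, array([-0.1078, -0.1074, -0.0994, -0.0904, -0.0893]))
y+ (190, array([0.0883, 0.0895, 0.0987, 0.1062, 0.1069])) y- (201, array([-0.1089, -0.1084, -0.1004, -0.0912, -0.09  ]))
y+ (13, array([0.0966, 0.0968, 0.0996, 0.1047, 0.1051])) y- (13, array([-0.1095, -0.1094, -0.1042, -0.1014, -0.1012]))
x+ (154, array([0.0747, 0.0747, 0.0789, 0.0817, 0.0831]))
x+ (154, array([0.0761, 0.0761, 0.0803, 0.0831, 0.0844]))
x+ (154, array([0.0775, 0.0775, 0.0816, 0.0845, 0.0858]))
```

View pics/w1.png

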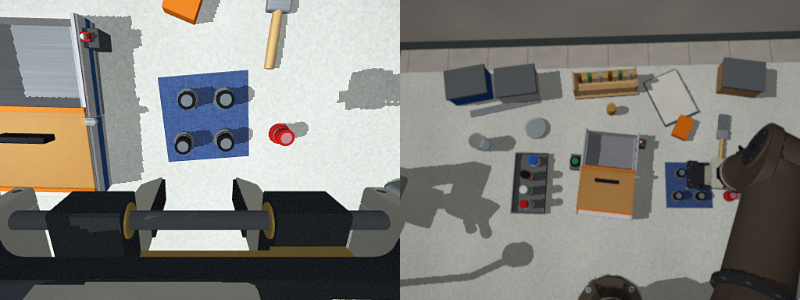

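All three bottles stand in the tray: wrist view top left is the box, tray at about (530,180) in the right half. The eyepieces in the left half are at (187,99), (224,99), (183,145) and (225,142), with the red look-alike at (283,134) to be left. The heights of 44–46 mm fit the eyepieces. The box is at (0.587, -0.015), yaw about -7.3°.

Request:
jog_arm(rows=[[[3,1,-5],[0,0,0],0.52],[[5.6,1.6,-10],[0,0,0],0.52],[[5.6,1.6,-15],[0,0,0],0.52],[[5.6,1.6,-20],[0,0,0],0.52],[[5.6,1.6,-24],[0,0,0],0.52],[[5.6,1.6,-24],[0,0,0],0.52]])

```text
clock: 19.75
position: [0.4987, -0.2872, 0.05]
ee_rot: [-3.135, 0.162, 0.008]
force: [0.3, 0.8, -0.4]
width: 0.523
gripper_force: 0.0
```

Request:
jog_arm(rows=[[[0,0,-2],[0,0,0],0.52],[[0,0,-3.9],[0,0,0],0.52],[[0,0,-3.9],[0,0,0],0.52],[[0,0,-3.9],[0,0,0],0.2],[[0,0,-3.9],[0,0,0],0.2],[[0,0,-3.9],[0,0,0],0.2],[[0,0,-3.9],[0,0,0],0.2]])

```text
clock: 20.62
position: [0.5013, -0.2897, 0.0147]
ee_rot: [3.137, -0.165, 0.003]
force: [-0.3, 0.6, 6.9]
width: 0.367
gripper_force: 20.0
```

Request:
jog_arm(rows=[[[0,0,4],[0,0,0],0.2],[[0,0,9],[0,0,0],0.2],[[2,5,12],[0,0,0],0.2],[[4,10,13],[0,0,0],0.2],[[6,15,13],[0,0,0],0.2],[[8,20,13],[0,0,0],0.2],[[10.5,25.5,13],[0,0,0],0.2],[[13.1,31,13],[0,0,0],0.2]])

```text
clock: 21.62
position: [0.6319, 0.022, 0.144]
ee_rot: [3.137, -0.166, 0.001]
force: [1.2, -0.2, -0.6]
width: 0.365
gripper_force: 20.0
```

Request:
jog_arm(rows=[[[0,0.5,-2],[0,0,0],0.2],[[0,0.5,-5],[0,0,0],0.2],[[0,0.5,-8],[0,0,0],0.2],[[0,0.5,-8],[0,0,0],0.2]])

```text
clock: 22.12
position: [0.6295, 0.0253, 0.0616]
ee_rot: [3.136, -0.165, -0.007]
force: [0.0, 0.1, -0.8]
width: 0.364
gripper_force: 20.0
```

Request:
jog_arm(rows=[[[0.2,0,-2],[0,0,0],0.2],[[0.2,0,-3],[0,0,0],0.2],[[0.2,0,-3.5],[0,0,0],0.2],[[0.2,0,-3.6],[0,0,0],0.2],[[0.2,0,-3.6],[0,0,0],0.2]])

```text
clock: 22.75
position: [0.6335, 0.0255, 0.0276]
ee_rot: [-3.137, 0.165, -0.001]
force: [0.0, -0.2, -1.0]
width: 0.365
gripper_force: 20.0
```

Request:
jog_arm(rows=[[[0,0,-0.15],[0,0,0],0.2],[[0,0,-0.2],[0,0,0],0.2],[[0,0,-0.2],[0,0,0],0.2]])

```text
clock: 23.12
position: [0.6338, 0.0255, 0.0268]
ee_rot: [-3.137, 0.165, -0.002]
force: [-3.8, 0.4, 10.8]
width: 0.366
gripper_force: 20.0
```

Request:
jog_arm(rows=[[[0,0,0.1],[0,0,0],0.52],[[0,0,0.1],[0,0,0],0.52],[[0,0,0.1],[0,0,0],0.52],[[0,0,4],[0,0,0],0.52],[[0,0,10],[0,0,0],0.52],[[-2,-5,14],[0,0,0],0.52],[[-4,-10,16],[0,0,0],0.52],[[-6,-15,18],[0,0,0],0.52]])

```text
clock: 24.12
position: [0.5726, -0.1263, 0.2064]
ee_rot: [3.137, -0.165, 0.002]
force: [1.0, 0.9, -0.1]
width: 0.522
gripper_force: 0.0
```

Request:
jog_arm(rows=[[[-3,-5,2],[0,0,0],0.52],[[-6,-10,4],[0,0,0],0.52],[[-9,-15,5],[0,0,0],0.52],[[-12,-18,5],[0,0,0],0.52],[[-12,-18,5],[0,0,0],0.52],[[-12,-18,5],[0,0,0],0.52]])

```text
clock: 24.88
position: [0.4537, -0.3039, 0.2552]
ee_rot: [-3.137, 0.165, -0.0]
force: [0.6, 0.4, 0.2]
width: 0.525
gripper_force: 0.0
```

```bash
cat > look.py <<'E'
from h import *
from cell import arm
s=arm.observe();d=arm.get_image("wrist");P=cloud(d,s);p=s["position"]
print("tcp",p.round(4))
for b in blobs(P,.038,.062,(.3,.72,-.55,.12),80):
    if max(b[3][:2])<.05: print(b[2],b[3],"shift cm",((b[2]-p)*100).round(1)[:2])
E
python3 look.py
```

```text
tcp [ 0.4537 -0.3039  0.2552]
[ 0.4969 -0.3605  0.0432] [0.033 0.033 0.008] shift cm [ 4.3 -5.7]
[ 0.4116 -0.4732  0.0431] [0.033 0.034 0.01 ] shift cm [ -4.2 -16.9]
[ 0.4127 -0.3554  0.0429] [0.033 0.033 0.009] shift cm [-4.1 -5.1]
[ 0.4151 -0.2698  0.0428] [0.033 0.033 0.009] shift cm [-3.9  3.4]
```

Request:
jog_arm(rows=[[[2.5,-3,-4],[0,0,0],0.52],[[4.2,-5.7,-8],[0,0,0],0.52],[[4.2,-5.7,-12],[0,0,0],0.52],[[4.2,-5.7,-16],[0,0,0],0.52],[[4.2,-5.7,-19],[0,0,0],0.52],[[4.2,-5.7,-22],[0,0,0],0.52],[[4.2,-5.7,-24],[0,0,0],0.52],[[4.2,-5.7,-24.1],[0,0,0],0.52]])

```text
clock: 25.92
position: [0.4954, -0.3594, 0.0125]
ee_rot: [-3.135, 0.161, 0.004]
force: [0.2, -0.3, 0.2]
width: 0.517
gripper_force: 0.0
```

Request:
jog_arm(rows=[[[0,0,0],[0,0,0],0.2],[[0,0,0],[0,0,0],0.2],[[0,0,0],[0,0,0],0.2],[[0,0,0],[0,0,0],0.2]])

```text
clock: 26.42
position: [0.4961, -0.3617, 0.0152]
ee_rot: [3.137, -0.165, 0.003]
force: [1.1, 1.4, 7.4]
width: 0.363
gripper_force: 20.0
```

Request:
jog_arm(rows=[[[0,0,4],[0,0,0],0.2],[[0,0,9],[0,0,0],0.2],[[2,5,12],[0,0,0],0.2],[[4,10,13],[0,0,0],0.2],[[6,15,13],[0,0,0],0.2],[[8,20,13],[0,0,0],0.2],[[10.5,25,13],[0,0,0],0.2],[[12.4,29.6,13],[0,0,0],0.2]])

```text
clock: 27.42
position: [0.6199, -0.0636, 0.1444]
ee_rot: [-3.137, 0.164, -0.0]
force: [0.9, -0.5, -1.9]
width: 0.365
gripper_force: 20.0
```

Request:
jog_arm(rows=[[[0,0,0],[0,0,0],0.2],[[0,0,-4],[0,0,0],0.2],[[0,0,-8],[0,0,0],0.2],[[0,0,-10],[0,0,0],0.2],[[0,0,-11],[0,0,0],0.2],[[0,0,-11.4],[0,0,0],0.2],[[0,0,-11.6],[0,0,0],0.2],[[0,0,-11.6],[0,0,0],0.2]])

```text
clock: 28.42
position: [0.6197, -0.0656, 0.0289]
ee_rot: [3.137, -0.165, 0.002]
force: [-0.2, -0.1, -0.9]
width: 0.37
gripper_force: 20.0
```

Request:
jog_arm(rows=[[[0,0,-0.15],[0,0,0],0.2],[[0,0,-0.25],[0,0,0],0.2],[[0,0,-0.25],[0,0,0],0.2]])

```text
clock: 28.8
position: [0.6198, -0.0656, 0.0272]
ee_rot: [-3.137, 0.165, -0.002]
force: [-3.7, 0.2, 11.5]
width: 0.367
gripper_force: 20.0
```

Request:
jog_arm(rows=[[[0,0,0.1],[0,0,0],0.52],[[0,0,0.1],[0,0,0],0.52],[[0,0,0.1],[0,0,0],0.52],[[0,0,4],[0,0,0],0.52],[[0,0,10],[0,0,0],0.52],[[-3,-4,14],[0,0,0],0.52],[[-6,-8,18],[0,0,0],0.52],[[-9,-12,20],[0,0,0],0.52]])

```text
clock: 29.8
position: [0.5291, -0.1867, 0.2279]
ee_rot: [3.137, -0.164, 0.004]
force: [1.1, -0.6, 0.1]
width: 0.515
gripper_force: 0.0
```

Request:
jog_arm(rows=[[[-4,-4,2],[0,0,0],0.52],[[-8,-8,3],[0,0,0],0.52],[[-11,-12,3],[0,0,0],0.52],[[-11,-12,3],[0,0,0],0.52],[[-11,-12,3],[0,0,0],0.52]])

```text
clock: 30.42
position: [0.4195, -0.3051, 0.2556]
ee_rot: [-3.137, 0.165, -0.0]
force: [0.8, 0.4, 0.2]
width: 0.52
gripper_force: 0.0
```

```bash
python3 look.py
```

```text
tcp [ 0.4195 -0.3051  0.2556]
[ 0.6192 -0.0671  0.0492] [0.033 0.034 0.022] shift cm [20.  23.8]
[ 0.4115 -0.4736  0.0431] [0.033 0.034 0.01 ] shift cm [ -0.8 -16.8]
[ 0.4126 -0.3556  0.0433] [0.033 0.033 0.01 ] shift cm [-0.7 -5. ]
[ 0.4154 -0.2704  0.0426] [0.033 0.033 0.009] shift cm [-0.4  3.5]
```

Request:
jog_arm(rows=[[[-0.4,2,-4],[0,0,0],0.52],[[-0.4,3.5,-8],[0,0,0],0.52],[[-0.4,3.5,-12],[0,0,0],0.52],[[-0.4,3.5,-16],[0,0,0],0.52],[[-0.4,3.5,-19],[0,0,0],0.52],[[-0.4,3.5,-22],[0,0,0],0.52],[[-0.4,3.5,-24],[0,0,0],0.52],[[-0.4,3.5,-24.1],[0,0,0],0.52]])

```text
clock: 31.48
position: [0.4152, -0.2688, 0.0134]
ee_rot: [-3.136, 0.161, 0.004]
force: [0.3, 0.5, 0.2]
width: 0.522
gripper_force: 0.0
```

Request:
jog_arm(rows=[[[0,0,0],[0,0,0],0.2],[[0,0,0],[0,0,0],0.2],[[0,0,0],[0,0,0],0.2],[[0,0,0],[0,0,0],0.2]])

```text
clock: 31.98
position: [0.416, -0.2706, 0.0155]
ee_rot: [3.137, -0.165, 0.002]
force: [-0.0, 2.8, 6.5]
width: 0.367
gripper_force: 20.0
```

Request:
jog_arm(rows=[[[0,0,4],[0,0,0],0.2],[[0,0,9],[0,0,0],0.2],[[2.5,5,12],[0,0,0],0.2],[[5,10,13],[0,0,0],0.2],[[7.5,15,13],[0,0,0],0.2],[[10,20,13],[0,0,0],0.2],[[12.5,25,13],[0,0,0],0.2],[[15.2,30.4,13],[0,0,0],0.2]])

```text
clock: 32.98
position: [0.5678, 0.0346, 0.1451]
ee_rot: [3.137, -0.167, 0.001]
force: [0.5, -0.8, -0.1]
width: 0.366
gripper_force: 20.0
```

Request:
jog_arm(rows=[[[0,0,0],[0,0,0],0.2],[[0,0,-4],[0,0,0],0.2],[[0,0,-8],[0,0,0],0.2],[[0,0,-10],[0,0,0],0.2],[[0,0,-11],[0,0,0],0.2],[[0,0,-11.5],[0,0,0],0.2],[[0,0,-11.7],[0,0,0],0.2],[[0,0,-11.7],[0,0,0],0.2]])

```text
clock: 33.98
position: [0.5677, 0.0334, 0.0283]
ee_rot: [-3.137, 0.165, -0.002]
force: [-0.2, 0.0, -0.7]
width: 0.365
gripper_force: 20.0
```

Request:
jog_arm(rows=[[[0,0,-0.1],[0,0,0],0.2],[[0,0,-0.15],[0,0,0],0.2],[[0,0,-0.15],[0,0,0],0.2]])

```text
clock: 34.35
position: [0.5678, 0.0335, 0.0275]
ee_rot: [-3.137, 0.165, -0.002]
force: [-2.9, 0.5, 11.4]
width: 0.361
gripper_force: 20.0
```

Request:
jog_arm(rows=[[[0,0,0.1],[0,0,0],0.52],[[0,0,0.1],[0,0,0],0.52],[[0,0,0.1],[0,0,0],0.52],[[0,0,4],[0,0,0],0.52],[[0,0,10],[0,0,0],0.52],[[-2,-5,14],[0,0,0],0.52],[[-4,-10,18],[0,0,0],0.52],[[-6,-15,20],[0,0,0],0.52]])

```text
clock: 35.35
position: [0.5087, -0.1143, 0.2267]
ee_rot: [-3.137, 0.163, -0.004]
force: [-0.4, -0.8, -0.1]
width: 0.521
gripper_force: 0.0
```

Request:
jog_arm(rows=[[[-2,-5,2],[0,0,0],0.52],[[-4,-10,3],[0,0,0],0.52],[[-6,-15,3],[0,0,0],0.52],[[-8,-19,3],[0,0,0],0.52],[[-8,-19,3],[0,0,0],0.52],[[-8,-19,3],[0,0,0],0.52]])

```text
clock: 36.1
position: [0.4288, -0.3027, 0.2546]
ee_rot: [-3.137, 0.165, 0.0]
force: [-0.2, 0.2, 0.1]
width: 0.517
gripper_force: 0.0
```

```bash
python3 look.py
```

```text
tcp [ 0.4288 -0.3027  0.2546]
[ 0.6194 -0.0674  0.0492] [0.034 0.035 0.022] shift cm [19.1 23.5]
[ 0.4113 -0.4735  0.0429] [0.033 0.034 0.01 ] shift cm [ -1.7 -17.1]
[ 0.4126 -0.3553  0.0427] [0.033 0.032 0.009] shift cm [-1.6 -5.3]
```

Request:
jog_arm(rows=[[[-1,-3,-4],[0,0,0],0.52],[[-1.6,-5.3,-8],[0,0,0],0.52],[[-1.6,-5.3,-12],[0,0,0],0.52],[[-1.6,-5.3,-16],[0,0,0],0.52],[[-1.6,-5.3,-19],[0,0,0],0.52],[[-1.6,-5.3,-22],[0,0,0],0.52],[[-1.6,-5.3,-24],[0,0,0],0.52],[[-1.6,-5.3,-24],[0,0,0],0.52]])

```text
clock: 37.15
position: [0.4127, -0.3542, 0.0134]
ee_rot: [-3.135, 0.161, 0.004]
force: [-0.2, -0.2, 0.0]
width: 0.519
gripper_force: 0.0
```

Request:
jog_arm(rows=[[[0,0,0],[0,0,0],0.2],[[0,0,0],[0,0,0],0.2],[[0,0,0],[0,0,0],0.2],[[0,0,0],[0,0,0],0.2]])

```text
clock: 37.65
position: [0.4134, -0.3564, 0.0157]
ee_rot: [3.137, -0.165, 0.003]
force: [1.0, 1.4, 6.8]
width: 0.365
gripper_force: 20.0
```

Request:
jog_arm(rows=[[[0,0,4],[0,0,0],0.2],[[0,0,9],[0,0,0],0.2],[[2.5,5,12],[0,0,0],0.2],[[5,10,13],[0,0,0],0.2],[[7.5,15,13],[0,0,0],0.2],[[10,20,13],[0,0,0],0.2],[[12.5,25,13],[0,0,0],0.2],[[14.3,29.9,13],[0,0,0],0.2]])

```text
clock: 38.65
position: [0.5564, -0.0555, 0.1451]
ee_rot: [3.137, -0.165, 0.001]
force: [0.4, -0.4, -1.2]
width: 0.365
gripper_force: 20.0
```

Request:
jog_arm(rows=[[[0,0,0],[0,0,0],0.2],[[0,0,-4],[0,0,0],0.2],[[0,0,-8],[0,0,0],0.2],[[0,0,-10],[0,0,0],0.2],[[0,0,-11],[0,0,0],0.2],[[0,0,-11.5],[0,0,0],0.2],[[0,0,-11.7],[0,0,0],0.2],[[0,0,-11.7],[0,0,0],0.2]])

```text
clock: 39.65
position: [0.556, -0.0574, 0.0284]
ee_rot: [-3.137, 0.165, -0.002]
force: [-0.1, -0.4, -0.1]
width: 0.364
gripper_force: 20.0
```

Request:
jog_arm(rows=[[[0,0,-0.1],[0,0,0],0.2],[[0,0,-0.15],[0,0,0],0.2],[[0,0,-0.15],[0,0,0],0.2]])

```text
clock: 40.02
position: [0.5561, -0.0573, 0.0277]
ee_rot: [-3.137, 0.165, -0.002]
force: [-3.8, -0.9, 12.8]
width: 0.368
gripper_force: 20.0
```

Now I release, rise and look at the chamber before closing.

Request:
jog_arm(rows=[[[0,0,0.1],[0,0,0],0.52],[[0,0,0.1],[0,0,0],0.52],[[0,0,0.1],[0,0,0],0.52],[[0,0,4],[0,0,0],0.52],[[0,0,10],[0,0,0],0.52],[[-2,2,15],[0,0,0],0.4],[[-5,4,20],[0,0,0],0.2],[[-7,5,24],[0,0,0],0]])

```text
clock: 41.02
position: [0.4845, -0.0062, 0.2682]
ee_rot: [-3.137, 0.163, -0.001]
force: [0.6, 0.1, -0.5]
width: 0.244
gripper_force: 0.0
```

Request:
jog_arm(rows=[[[0,0,0],[0,0,0],0],[[0,0,0],[0,0,0],0],[[0,0,0],[0,0,0],0]])

```text
clock: 41.4
position: [0.4853, -0.0077, 0.265]
ee_rot: [3.137, -0.166, -0.004]
force: [-0.2, 0.4, -0.2]
width: 0.006
gripper_force: 0.0
```

```bash
python3 look.py
python3 - <<'E'
from h import *
from cell import arm
s=arm.observe();d=arm.get_image("wrist");P=cloud(d,s)
for b in blobs(P,.09,.12,(.4,.55,-.2,.2),40): print("hnd",b)
for b in blobs(P,.041,.075,(.4,.65,.10,.2),40): print("btn",b)
side=arm.get_image("side")["img"]
cv2.imwrite("pics/w2.png",cv2.resize(np.hstack([d["img"],side])[:,:,::-1],(800,300)))
E
```

```text
tcp [ 0.4853 -0.0077  0.265 ]
[ 0.6208 -0.1411  0.0501] [0.032 0.031 0.024] shift cm [ 13.6 -13.3]
[0.6343 0.0243 0.049 ] [0.034 0.033 0.022] shift cm [14.9  3.2]
[ 0.6197 -0.0659  0.0492] [0.033 0.033 0.022] shift cm [13.4 -5.8]
[0.566  0.0326 0.049 ] [0.033 0.033 0.022] shift cm [8.1 4. ]
[ 0.5542 -0.0578  0.0492] [0.033 0.033 0.021] shift cm [ 6.9 -5. ]
hnd (array([248., 190.]), np.int32(826), array([ 4.718e-01, -1.000e-04,  9.760e-02]), array([0.022, 0.089, 0.015]))
btn (array([153., 130.]), np.int32(993), array([0.5535, 0.1224, 0.0532]), array([0.059, 0.043, 0.024]))
btn (array([177., 215.]), np.int32(377), array([0.4535, 0.1067, 0.073 ]), array([0.106, 0.013, 0.004]))
```

View pics/w2.png

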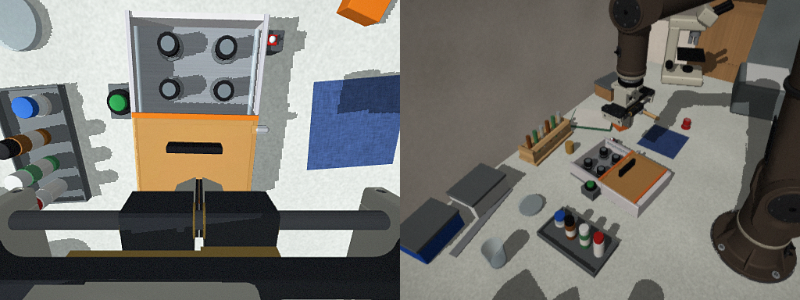

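The chamber view shows all four eyepieces standing at (170,42), (225,46), (170,89) and (225,90). Jar and bottles stand in the tray, and the red look-alike is untouched. Now I go behind the handle (195,148) with the fingers shut.

Request:
jog_arm(rows=[[[-3,1,-2],[0,0,-1],0],[[-4.3,1.2,-6],[0,0,-1],0],[[-4.3,1.2,-10],[0,0,-1],0],[[-4.3,1.2,-14],[0,0,-1],0],[[-4.3,1.2,-17],[0,0,-1],0],[[-4.3,1.2,-18.3],[0,0,-1],0],[[-4.3,1.2,-18.3],[0,0,-1],0]])

```text
clock: 42.42
position: [0.4423, 0.0045, 0.0828]
ee_rot: [3.135, -0.193, -0.003]
force: [0.2, -0.5, 1.1]
width: 0.005
gripper_force: 0.0
```

Request:
jog_arm(rows=[[[1,-0.1,0],[0,0,0],0],[[2,-0.2,0],[0,0,0],0],[[4,-0.5,0],[0,0,0],0],[[6,-0.8,0],[0,0,0],0],[[8,-1,0],[0,0,0],0],[[9,-1.1,0],[0,0,0],0],[[10,-1.3,0],[0,0,0],0],[[10,-1.3,0],[0,0,0],0]])

```text
clock: 43.42
position: [0.5435, -0.0083, 0.0835]
ee_rot: [-3.136, 0.193, -0.002]
force: [-0.4, -0.1, -0.0]
width: 0.006
gripper_force: 0.0
```

Request:
jog_arm(rows=[[[1.2,-0.1,0],[0,0,0],0],[[2.4,-0.3,0],[0,0,0],0],[[3.4,-0.4,0],[0,0,0],0],[[4.2,-0.5,0],[0,0,0],0],[[4.8,-0.6,0],[0,0,0],0],[[5.3,-0.7,0],[0,0,0],0],[[5.6,-0.7,0],[0,0,0],0],[[5.6,-0.7,0],[0,0,0],0]])

```text
clock: 44.42
position: [0.5983, -0.0154, 0.0831]
ee_rot: [3.136, -0.193, -0.002]
force: [-4.7, -0.4, 0.2]
width: 0.003
gripper_force: 2.2
```

Request:
jog_arm(rows=[[[0.2,0,0],[0,0,0],0],[[0.4,0,0],[0,0,0],0],[[0.6,-0.1,0],[0,0,0],0],[[0.6,-0.1,0],[0,0,0],0]])

```text
clock: 44.92
position: [0.5984, -0.0154, 0.0826]
ee_rot: [-3.135, 0.192, 0.019]
force: [-24.8, 3.2, 17.7]
width: 0.005
gripper_force: 12.6
```

Request:
jog_arm(rows=[[[-1,0.1,0],[0,0,0],0],[[-3,0.3,0],[0,0,0],0],[[-4,0.4,3],[0,0,0],0],[[-5,0.5,8],[0,0,0],0],[[-7,0.6,13],[0,0,0],0],[[-9,0.7,17],[0,0,0],0],[[-9,0.7,17],[0,0,0],0],[[-9,0.7,17],[0,0,0],0]])

```text
clock: 45.92
position: [0.5152, -0.0092, 0.2533]
ee_rot: [-3.135, 0.192, -0.003]
force: [0.2, -0.0, -0.6]
width: 0.009
gripper_force: 0.0
```

Run:
```python
from h import *
from cell import arm
s=arm.observe();d=arm.get_image("wrist");P=cloud(d,s);print(s["position"])
o=np.array([.5868,-.0149]);a=np.deg2rad(-7.3);M=np.array([[np.cos(a),-np.sin(a)],[np.sin(a),np.cos(a)]])
for b in blobs(P,.09,.12,(.4,.75,-.2,.2),40): print("hnd",b[2:],"box",(b[2][:2]-o)@M)
for b in blobs(P,.056,.075,(.5,.62,.115,.2),30): print("btn",b,"box",(b[2][:2]-o)@M)
for b in blobs(P,.058,.08,(.58,.68,-.18,-.125),8): print("latch",b,"box",(b[2][:2]-o)@M)
cv2.imwrite("pics/w3.png",cv2.resize(d["img"][:230,60:420,::-1],(720,460)))
```

```text
[ 0.51522607 -0.00923581  0.25327415]
hnd (array([ 0.6165, -0.0182,  0.0976]), array([0.022, 0.089, 0.015])) box [0.02987858 0.00050057]
btn (array([148., 158.]), np.int32(247), array([0.5539, 0.1242, 0.061 ]), array([0.028, 0.018, 0.008])) box [-0.05030801  0.13379209]
latch (array([349.,  67.]), np.int32(393), array([ 0.6351, -0.1351,  0.0674]), array([0.042, 0.02 , 0.019])) box [ 0.06318167 -0.11308849]
latch (array([341.,  88.]), np.int32(10), array([ 0.6095, -0.1259,  0.0631]), array([0.01 , 0.001, 0.003])) box [ 0.03662018 -0.10721592]
```

View pics/w3.png

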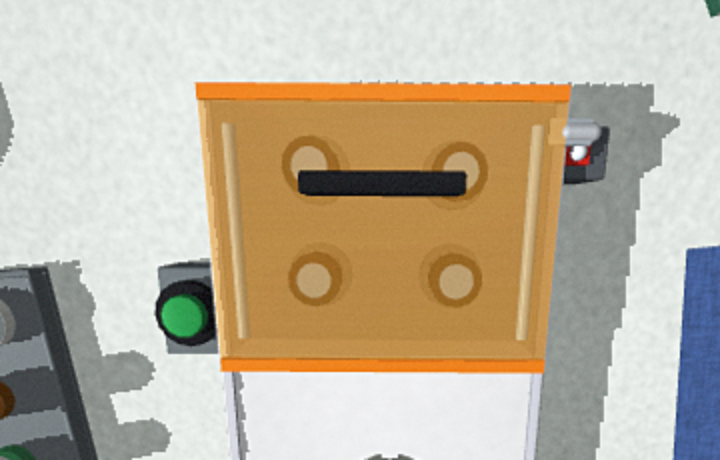

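The cover is shut: the handle is at box x = 29.9 mm (30 expected) and the striker is past the roller at (580,130). The four eyepieces are visible underneath. The green button is at (184,315), about (0.554, 0.121).

Request:
jog_arm(rows=[[[1,4,0],[0,0,0],0],[[2,8,-2],[0,0,0],0],[[3.9,13.2,-4],[0,0,0],0],[[3.9,13.2,-8],[0,0,0],0],[[3.9,13.2,-12],[0,0,0],0],[[3.9,13.2,-15],[0,0,0],0],[[3.9,13.2,-17],[0,0,0],0],[[3.9,13.2,-17],[0,0,0],0]])

```text
clock: 46.98
position: [0.5521, 0.1222, 0.0806]
ee_rot: [3.134, -0.193, -0.007]
force: [-0.1, 0.8, 0.6]
width: 0.006
gripper_force: 0.0
```

Run:
```python
from h import *
from cell import arm
print(arm.observe()["position"])
import pickle
for n in("side",):
    d=arm.get_image(n);P=cloud(d)
    u,v=int(380/800*512),int(368/600*384)
    im=d["img"].astype(int);g=(im[...,1]>im[...,0]+40)&(im[...,1]>im[...,2]+40)&(P[...,1]>.08)&(P[...,1]<.17)&(P[...,0]>.5)&(P[...,0]<.61)
    print("green",g.sum(),np.nanpercentile(P[g],[5,50,95],axis=0).round(4) if g.any() else "")
    cv2.imwrite("pics/s4.png",cv2.resize(d["img"][190:280,200:320,::-1],(720,540)))
d=pickle.load(open("top0.pkl","rb"));P=cloud(d);print(np.nanmedian(P[204:209,222:227].reshape(-1,3),0))
```

```text
[0.55210165 0.12216553 0.08055208]
green 47 [[0.5401 0.1179 0.056 ]
 [0.5481 0.1259 0.063 ]
 [0.5584 0.133  0.0651]]
[0.54994102 0.12091126 0.06199616]
```

View pics/s4.png

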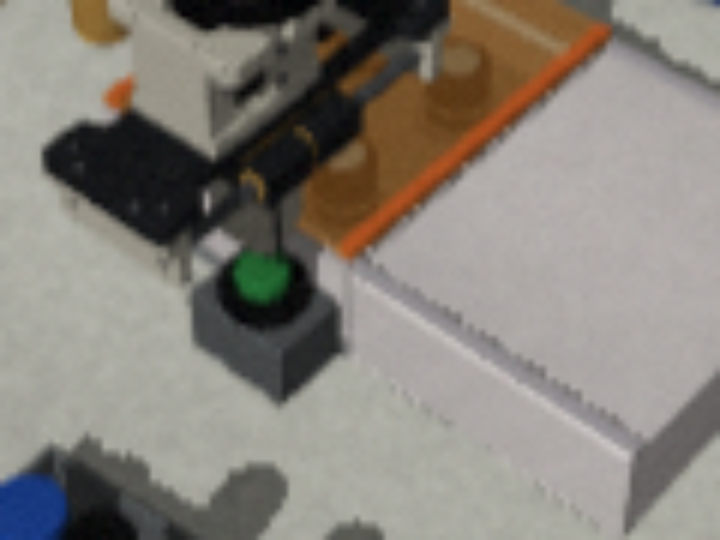

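The fingers are above the green button (262,275), whose top is at about z = 0.063. Now I press it in steps.

Request:
jog_arm(rows=[[[0,0,-1],[0,0,0],0],[[0,0,-1.6],[0,0,0],0],[[0,0,-2],[0,0,0],0],[[0,0,-2.3],[0,0,0],0],[[0,0,-2.3],[0,0,0],0]])

```text
clock: 47.65
position: [0.5536, 0.1227, 0.0604]
ee_rot: [-3.136, 0.193, -0.0]
force: [-1.4, -0.7, 2.8]
width: 0.006
gripper_force: 1.2
```

Request:
jog_arm(rows=[[[0,0,-0.2],[0,0,0],0],[[0,0,-0.35],[0,0,0],0],[[0,0,-0.45],[0,0,0],0],[[0,0,-0.45],[0,0,0],0]])

```text
clock: 48.15
position: [0.5537, 0.1227, 0.0563]
ee_rot: [-3.136, 0.193, -0.0]
force: [-1.9, -1.4, 9.6]
width: 0.005
gripper_force: 4.6
```

Request:
jog_arm(rows=[[[0,0,-0.1],[0,0,0],0],[[0,0,-0.15],[0,0,0],0],[[0,0,-0.15],[0,0,0],0]])

```text
clock: 48.52
position: [0.5538, 0.1228, 0.056]
ee_rot: [-3.135, 0.193, -0.001]
force: [-6.4, -2.1, 23.8]
width: 0.002
gripper_force: 11.9
```

Request:
jog_arm(rows=[[[0,0,1],[0,0,0],0],[[0,0,4],[0,0,0],0],[[0,0,9],[0,0,0],0],[[-3,-3,14],[0,0,0],0],[[-6,-6,19],[0,0,0],0],[[-8,-9,22],[0,0,0],0],[[-8,-9,22],[0,0,0],0],[[-8,-9,22],[0,0,0],0]])

```text
clock: 49.52
position: [0.4737, 0.0333, 0.2739]
ee_rot: [-3.135, 0.192, -0.0]
force: [0.0, 0.7, -0.5]
width: 0.003
gripper_force: 0.0
```

Run:
```python
from h import *
from cell import arm
s=arm.observe();d=arm.get_image("wrist");t=arm.get_image("side");P=cloud(d,s)
o=np.array([.5868,-.0149]);a=np.deg2rad(-7.3);M=np.array([[np.cos(a),-np.sin(a)],[np.sin(a),np.cos(a)]])
for b in blobs(P,.09,.12,(.55,.75,-.2,.2),40): print("hnd",b[2:],"box",(b[2][:2]-o)@M)
cv2.imwrite("pics/w5.png",cv2.resize(np.hstack([d["img"],t["img"]])[:,:,::-1],(800,300)))
```

```text
hnd (array([ 0.6166, -0.0181,  0.0981]), array([0.022, 0.089, 0.016])) box [0.02996506 0.00061246]
```

View pics/w5.png

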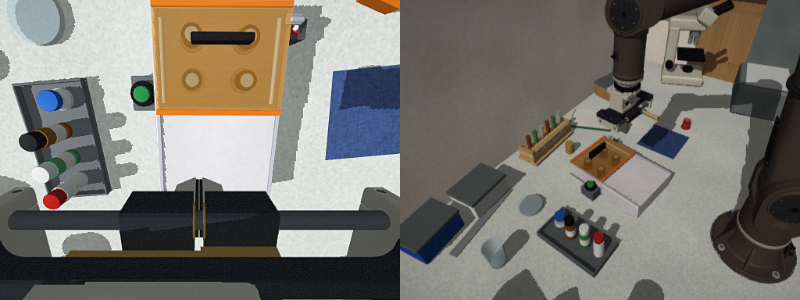

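The cover is shut (handle at (222,38)) with four eyepieces under it. The three bottles and the jar stand in the tray, and the button is up again at (142,93). The press bottomed out at 24 N with no further travel.

```bash
python3 -c "
from cell import arm
print(arm.sign_off())"
```

```text
the job is handed in; nothing more can be done
None
```

The job is handed in: three bottles stand on the grey tray, four eyepieces stand upright in the chamber, the cover was pushed to its stop (handle measured at its shut position), and then the start button was pressed fully down.

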